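Clip the serving board into the turntable's spring jaws

ROBOT

A 6-joint arm with a two-finger parallel gripper is mounted at the origin on the work surface. World frame = base frame: x ahead of the robot, y to its left, z up, the work surface at z = 0. Lengths are in m, angles in rad, forces in N, time in s.
With the tool pointing down it reaches from about 0.25 to 0.775 m from the base axis. Payload 4 kg.
Tool frame: the origin (TCP) lies midway between the tips of the shut fingers; the grasp point (between the pads) lies 19 mm behind it; z points along the fingers, y is the line along which they close (so a half turn about z gives the same grasp; the last joint's range is limited). The gripper opens to 94 mm and grips with 3 to 60 N. Pads are 16 mm wide; open, the fingers measure 119 mm over their backs; the gripper's body (75 mm by 177 mm) begins 78 mm behind the grasp point.
Start: joints at [1.024, 0.087, 1.371, -0, 1.684, -0.103], TCP at [0.236, 0.497, 0.206] pointing down, gripper open.
Joint ranges: [-3.1, 3.1], [-0.76, 2.03], [0.27, 2.55], [-1.08, 4.22], [0.17, 2.65], [-2.57, 2.57]. Speed limits (rad/s): [2.79, 2.79, 3.14, 3.14, 3.14, 3.14].

INTERFACE

Orientations are given as [roll, pitch, yaw] about the fixed x, y, z axes, in that order (R = Rz(yaw) Ry(pitch) Rx(roll)).
In Python, from bench import robot gives the robot as it stands.
- The arm moves only by the tool servo_tool, never from a script. Its argument "moves" is a list of rows, each a list of 5 numbers: the shift along the tool's x, y, z in units of 25 mm (1.0 is 25 mm), then the turn about the tool's z in units of 6 degrees (1.0 is 6 degrees), then the closure, from 0 (fully open) to 1 (shut). In form: [[dx, dy, dz, yaw, gripper], ...]. A call has 1 to 10 rows; each row is the pose to reach, as a shift and turn from the pose commanded when the call began, along the tool's axes at that moment; what a row does not reach only later rows make up. A row lasts 1/12 s, in which the tool goes at most 41.7 mm and 7.16 degrees, less where a joint would pass 70% of its speed; a pose out of reach is approached as far as the arm can. A call with a gripper value outside its range is refused whole. The fingers move at their own pace and stop on an object; the grip force is fixed at half the most. Time passes only in rows, so rows that repeat a pose let the fingers close. It gives the time, the measured TCP pose, the force, the opening and the grip force at its end, in the units of the state.
- robot.get_obs(): the state, without advancing time (a new reading comes with each control period).
- robot.snapshot(name): name is "scene" or "side" or "wrist"; returns a dict with "image" (420x560x3 uint8, blue, green, red), "fx", "fy", "cx", "cy" (pixels), "eye" and "orientation" of the camera in the world; the wrist camera has in their place "T_tool_cam" (4x4, takes a point from camera to tool coordinates, whose origin is the TCP and whose axes are the flange's). Camera axes: x right, y down, z forward; pixel columns grow to the right and rows downward; lengths in m; the calibration is good to about 2 mm. A picture is of the moment at which its call begins: read the wrist's pose just before it. There is no depth.
- robot.close_job(): hands the job in; it is judged then, once.
The state is a dict: "time": time; "joint_positions": joint angles; "qvel": joint speeds; "joint_torque": joint torques, N m; "tool_pos": TCP position; "ee_rot": TCP orientation; "wrist_force": force on the tool from outside, world axes, zero at the start; "wrist_torque": the same for the moment, N m; "width": finger opening in m; "finger_force": force on a finger pad.
Only numpy, scipy, OpenCV 4.12 (cv2) and the standard library are available. Lean on these libraries where they do the work, as an engineer would, in place of code of your own. Each camera call takes 0.05 s, during which the arm holds its last target. There are 200 camera calls.

TASK

Clip the loose pine serving board into the turntable: push one end under the lip of either spring jaw, and with that jaw pushed back lower the other end past the other lip, then ease off so that the springs centre it. It should end up lying level with both ends held under the lips, centred between the jaws, and let go. Work gently, so that the jaws are never forced against their stops or pressed down hard, and leave the other things on the table where they are.

Things in the scene. Friction and masses are not known exactly. Their poses are not given: they have to be found in the camera images.
- board: Loose pine serving board (about 0.24 kg), 160 mm (x) by 80 mm (y) by 8 mm thick, same either way round. On its middle stands a solid pine grip rib, 64 mm long (x), 18 mm wide (y), its top 44 mm above the board's underside. Origin: centre of the underside; z up out of the rib.
- turntable: Round wooden plate, 260 mm across, 13 mm thick, turning freely about its vertical axis on a fixed base: a light sideways push turns it. Origin: centre of its underside, 22 mm above the table. Its x axis is the line along which two opposed aluminium spring jaws slide, A at -x, B at +x, on a steel bar across the plate. More than 24 N between board and plate or jaws is too much.
- plate_top (a point): Centre of the plate's top; axes as the plate's. The bar with both jaws is clamped where somebody left it: 0 to 8 mm packed up and -12 to +12 mm off centre along x, which the measured poses do not tell: find it by touch. Ledge tops are 8 to 16 mm above this point. Unloaded, the jaws' walls are 153 mm apart (each 76.5 mm from the bar's middle), 7 mm less than the board's length.
- jaw_a (a joint): How far jaw A (at -x) is pushed outward, in m, 0 unloaded; spring 2 N to start plus 0.3 N per mm, rigid stop at 16.5 mm (7 N). A jaw is 100 mm wide: a flat rubber-lined ledge reaching 38 mm from an upright wall towards the middle; a 4 mm thick lip over it, overhanging 6 mm from the wall, its underside 10.5 mm above the ledge; cheeks as deep as the lip close the sides, 86 mm apart.
- jaw_b (a joint): How far jaw B (at +x) is pushed outward, in m; shaped and sprung like A, facing it. The board's other end passes the other jaw's lip only with the first jaw pushed back 13.7 mm or more. Linings of ledge and wall give about 1 mm at 20 N. With the board seated on both ledges and let go, the springs centre it and each jaw reads about 0.0035.
- jar: Bystander: clear glass jar with wire bail lid, 76 mm across, 93 mm high; origin centre of the underside.
- bowl: Bystander: blue ceramic bowl, 130 mm across, 55 mm high; origin centre of the underside.
- opener: Bystander: flat steel bottle opener, 120 mm long (x), 34 mm wide at the ring end, 5 mm thick; origin on its underside.
- mill: Bystander: dark turned wood pepper mill, 52 mm across, 125 mm high; origin centre of the underside.
- tumbler: Bystander: green glass tumbler, 72 mm across, 85 mm high; origin centre of the underside.
Not all that is in view belongs to the job. Several things have the shape of the board; the one meant has the colours described above.

How it is judged:
By the outcome, as a careful person would: the job done as asked, in the order asked, and still so for the second after the job is handed in, with the robot touching nothing.
It also fails if it takes over 54 s, if anything falls off the work surface, if the arm or the gripper's body presses on something with over 40 N, if the wrist force passes 120 N, or if a joint passes its speed limit or range.

## Working session

There is one attempt and no reset: what is moved stays moved. The work goes in short steps, Python scripts to look and compute and a tool call to move; the robot and the scene stay as the last step left them, time stands still between calls to the robot, and variables do not carry over. Pictures are saved under pics/ and viewed, at most 10 in all, crops included, and the job is handed in when it is done.

Besides the shell and the picture viewer there is one more tool, called as name(argument=value, ...), one argument or row to a line, values as JSON. servo_tool: Moves the arm, as the interface text tells. Its arguments: {"type":"object","properties":{"moves":{"type":"array"}},"required":["moves"]}

```bash
ls; mkdir -p pics; python3 - <<'E'
from bench import robot
import cv2,numpy as np
o=robot.get_obs();print(o)
for n in("scene","side"):
    s=robot.snapshot(n);cv2.imwrite(f"pics/{n}0.png",s["image"]);print(n,{k:v for k,v in s.items() if k!="image"})
a=cv2.imread("pics/scene0.png");b=cv2.imread("pics/side0.png")
E
```

```text
pics
{'time': 0.0, 'joint_positions': array([ 1.02387315e+00,  8.79590530e-02,  1.37219735e+00, -2.91202766e-05,
        1.68358371e+00, -1.03082550e-01]), 'qvel': array([ 1.10697668e-03, -8.77530753e-04, -5.77169000e-04, -3.47987822e-04,
       -7.68394286e-05, -1.44642860e-03]), 'joint_torque': array([ 1.60624266e-03, -3.40192688e+01, -3.02424431e+01,  7.17743835e-02,
        3.32570518e-02, -1.80751240e-04]), 'tool_pos': array([0.235906  , 0.49625639, 0.20433082]), 'ee_rot': array([-3.13945361e+00, -1.92185850e-04,  2.69774857e+00]), 'wrist_force': array([ 0.10340515,  0.04757758, -0.23823152]), 'wrist_torque': array([-0.02113704, -0.00626344, -0.0208556 ]), 'finger_force': 0.0, 'width': 0.09377533880996426}
scene {'fx': 400.88979801324615, 'fy': 400.88979801324615, 'cx': 283.63489187055586, 'cy': 208.72784336176633, 'eye': array([1.2695303 , 0.00988205, 0.59690752]), 'orientation': array([-2.20847034, -0.01386677,  1.55137367])}
side {'fx': 492.73197538455065, 'fy': 492.73197538455065, 'cx': 276.00700318136927, 'cy': 211.68930499010858, 'eye': array([ 0.25594048, -0.95667663,  0.81867039]), 'orientation': array([-2.19514388,  0.01192937, -0.2630047 ])}
```

View pics/scene0.png

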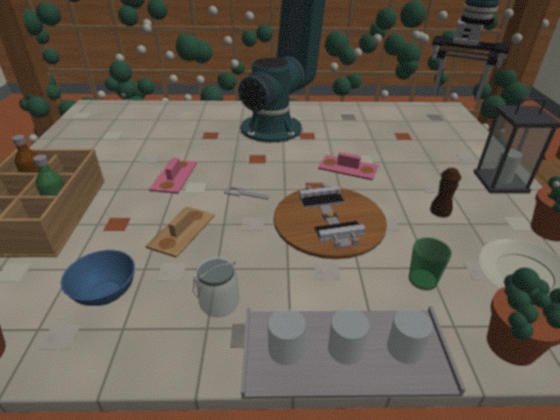

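View pics/side0.png

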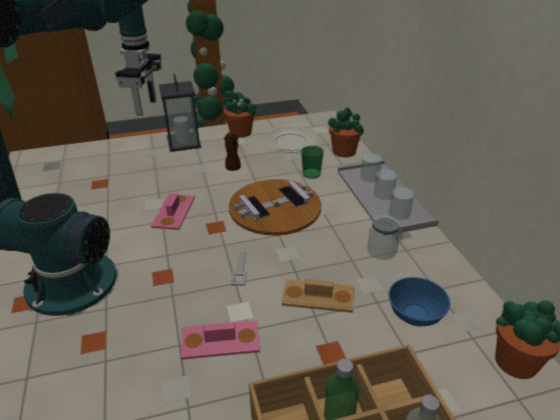

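Candidates for the board: pink at scene (174,175), pink at (348,166), pine at (181,230). The pine one fits the description. It appears in the side view at (319,294), and the turntable is at scene (330,219), side (275,206). I'll check this in a close crop.

```bash
python3 - <<'E'
import cv2,numpy as np
a=cv2.imread("pics/scene0.png");b=cv2.imread("pics/side0.png")
def c(im,x,y,w,h): 
    r=im[y:y+h,x:x+w]; return cv2.resize(r,(400,300),interpolation=cv2.INTER_CUBIC)
m=np.vstack([np.hstack([c(a,140,200,80,60),c(a,270,175,120,90)]),np.hstack([c(b,270,260,100,75),c(b,220,165,120,90)])])
cv2.imwrite("pics/c0.png",m)
E
```

```text
(no output)
```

View pics/c0.png

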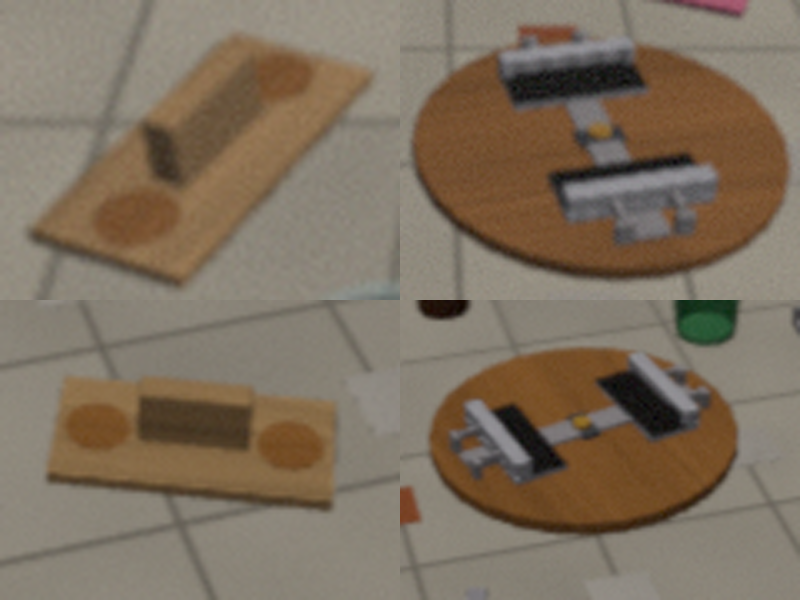

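```bash
cat > h.py <<'E'
import numpy as np,cv2
from scipy.spatial.transform import Rotation as Ro
from scipy.optimize import least_squares
C={'scene':(400.8898,283.6349,208.7278,[1.2695303,.00988205,.59690752],[-2.20847034,-.01386677,1.55137367]),
'side':(492.73198,276.007,211.6893,[.25594048,-.95667663,.81867039],[-2.19514388,.01192937,-.2630047])}
def ray(n,u,v):
    f,cx,cy,e,o=C[n];return np.array(e),Ro.from_euler('xyz',o).apply([(u-cx)/f,(v-cy)/f,1])
def pt(n,u,v,z):
    e,d=ray(n,u,v);return (e+d*(z-e[2])/d[2])[:2]
def proj(n,P):
    f,cx,cy,e,o=C[n];p=Ro.from_euler('xyz',o).inv().apply(np.atleast_2d(P)-e);return p[:,:2]/p[:,2:]*f+[cx,cy]
def tool(obs,target,yaw=None):
    "units of move to bring TCP to target xyz (world), yaw mod pi"
    R=Ro.from_euler('xyz',obs['ee_rot']).as_matrix();d=R.T@(np.array(target)-obs['tool_pos'])/.025
    t=0
    if yaw is not None:
        t=(obs['ee_rot'][2]-yaw+np.pi/2)%np.pi-np.pi/2
    return d.round(3),(np.degrees(t)/6).round(3)
E
python3 - <<'E'
from h import *
bs=[(188,207.6),(214.4,215),(176.4,256),(146.4,246.4)]
bd=[(286.25,279.5),(353.75,285.5),(352.5,310),(282,303.75)]
for n,c in(('scene',bs),('side',bd)):
    P=np.array([pt(n,*q,.008) for q in c]);print(n,P.round(4).tolist(),P.mean(0))
    for i in range(4):
        d=P[(i+1)%4]-P[i];print(np.linalg.norm(d).round(4),np.degrees(np.arctan2(d[1],d[0]))%180)
t=np.linspace(0,6.283,721)
ext={'scene':(274.2,386.7,186.4,253.9),'side':(229,321.4,179.1,231)}
def r(c,ns):
    out=[]
    for n in ns:
        q=proj(n,np.c_[c[0]+.13*np.cos(t),c[1]+.13*np.sin(t),0*t+.035]);out+=list(np.array([q[:,0].min(),q[:,0].max(),q[:,1].min(),q[:,1].max()])-ext[n])
    return out
for ns in(['scene'],['side'],['scene','side']):
    s=least_squares(r,[.55,-.1],args=(ns,));print(ns,s.x,np.round(s.fun,1))
S=lambda x,y:(270+(x-400)/3.3333,175+y/3.3333); D=lambda x,y:(220+(x-400)/3.3333,165+(y-300)/3.3333)
# lip upper edges
for n,L in(('scene',[S(503,48),S(633,40),S(566,185),S(716,168)]),('side',[D(468,402),D(527,465),D(635,354),D(695,415)])):
    P=np.array([pt(n,*q,.061) for q in L]);print(n,P.round(3).tolist())
    print([np.degrees(np.arctan2(*(b-a)[::-1]))%180 for a,b in((P[0],P[1]),(P[2],P[3]),(P[0]+P[1],P[2]+P[3]))],P.mean(0),np.linalg.norm(P[0]-P[1]))
E
```

```text
scene [[0.4701, -0.2021], [0.5002, -0.1337], [0.6429, -0.1969], [0.6123, -0.2677]] [ 0.5563785  -0.20010612]
0.0747 66.2548063924961
0.1561 156.11391861738818
0.0771 66.6336465558898
0.1566 155.22772390136663
side [[0.4912, -0.1389], [0.6366, -0.2008], [0.6047, -0.2711], [0.4605, -0.2111]] [ 0.54823637 -0.2054964 ]
0.158 156.932819484391
0.0772 65.62052766283101
0.1562 157.41350690590642
0.0784 67.01259840921864
['scene'] [0.53903183 0.13859813] [-0.7  0.7 -1.4  0.7]
['side'] [0.53848478 0.13765727] [-0.5  0.5 -0.9  0.6]
['scene', 'side'] [0.53879917 0.13845064] [-0.8  0.6 -1.5  0.6 -0.5  0.5 -1.1  0.4]
scene [[0.468, 0.074], [0.458, 0.17], [0.623, 0.106], [0.606, 0.204]]
[np.float64(96.33606113728419), np.float64(99.7277041389441), np.float64(12.093103760374053)] [0.53895336 0.13841359] 0.09611494076259582
side [[0.446, 0.162], [0.472, 0.062], [0.6, 0.195], [0.62, 0.092]]
[np.float64(104.88399992101766), np.float64(101.34599677537672), np.float64(11.695799414346894)] [0.53459138 0.12742455] 0.10314833951567565
```

The close crop confirms the pine board (top-left and bottom-left panels): pine with two tan discs, corners near scene (188,208), (214,215), (176,256) and (146,246). The right panels show the two jaws on the plate. Next I move above the board.

```bash
python3 - <<'E'
from h import *
from bench import robot
o=robot.get_obs();print(tool(o,[.552,-.203,.15],np.radians(156.3)))
E
```

```text
(array([-23.431, -19.828,   2.212]), np.float64(-0.288))
```

servo_tool(
  moves=[
    [-11.7,-9.9,0,0,0],
    [-11.7,-9.9,0,0,0],
    [-11.7,-9.9,0,0,0],
    [-11.7,-9.9,0,0,0],
    [-11.7,-9.9,0,0,0],
    [-11.7,-9.9,0,0,0],
    [-11.7,-9.9,0,0,0],
    [-23.43,-19.83,1.0,-0.29,0],
    [-23.43,-19.83,1.0,-0.29,0],
    [-23.43,-19.83,2.2,-0.29,0],
  ],
)

```text
time: 0.93
tool_pos: [0.4081, 0.1156, 0.1961]
ee_rot: [3.141, 0.001, 2.728]
wrist_force: [1.2, 0.3, 0.4]
width: 0.0939
finger_force: 0.0
```

```bash
python3 - <<'E'
from h import *
from bench import robot
o=robot.get_obs();print(o['tool_pos'],o['ee_rot'],tool(o,[.552,-.203,.15],np.radians(156.3)))
E
```

```text
[0.40812242 0.11558685 0.19606722] [3.14067207e+00 1.14411595e-03 2.72834582e+00] (array([-10.386,  -9.361,   1.846]), np.float64(0.004))
```

servo_tool(
  moves=[
    [-10.39,-9.36,1.0,0,0],
    [-10.39,-9.36,1.0,0,0],
    [-10.39,-9.36,1.0,0,0],
    [-10.39,-9.36,1.0,0,0],
    [-10.39,-9.36,1.8,0,0],
    [-10.39,-9.36,1.8,0,0],
    [-10.39,-9.36,1.8,0,0],
    [-10.39,-9.36,1.8,0,0],
    [-10.39,-9.36,1.8,0,0],
    [-10.39,-9.36,1.8,0,0],
  ],
)

```text
time: 1.77
tool_pos: [0.5513, -0.2049, 0.1477]
ee_rot: [-3.141, -0.004, 2.723]
wrist_force: [-1.3, 0.4, -0.5]
width: 0.0943
finger_force: 0.0
```

```bash
cat >> h.py <<'E'
def snapw(robot,name,crop=None,k=1.4):
    import json
    o=robot.get_obs();s=robot.snapshot('wrist');im=s['image']
    d=dict(p=o['tool_pos'].tolist(),r=o['ee_rot'].tolist(),T=np.array(s['T_tool_cam']).tolist(),K=[float(s[k]) for k in('fx','fy','cx','cy')])
    json.dump(d,open(f'pics/{name}.json','w'));cv2.imwrite(f'pics/{name}_raw.png',im)
    cv2.imwrite(f'pics/{name}.png',cv2.resize(im,None,fx=k,fy=k,interpolation=cv2.INTER_CUBIC));return o
def wpt(name,u,v,z,k=1.4):
    import json
    d=json.load(open(f'pics/{name}.json'));fx,fy,cx,cy=d['K'];T=np.array(d['T']);R=Ro.from_euler('xyz',d['r']).as_matrix()
    ray=R@T[:3,:3]@np.array([((u+.5)/k-.5-cx)/fx,((v+.5)/k-.5-cy)/fy,1]);e=np.array(d['p'])+R@T[:3,3]
    return (e+ray*(z-e[2])/ray[2])[:2]
E
python3 - <<'E'
from h import *
from bench import robot
o=snapw(robot,'w1');print(o['time'],o['tool_pos'],o['ee_rot'],open('pics/w1.json').read())
E
```

```text
1.7667 [ 0.55129472 -0.20490822  0.1477245 ] [-3.14058118 -0.00364639  2.72344946] {"p": [0.5512947244137161, -0.20490822255712582, 0.14772449653707792], "r": [-3.1405811817800164, -0.0036463926780905265, 2.723449462828396], "T": [[-0.0010335280937465564, -0.9662311052882026, -0.25767495608463004, 0.07569095700884532], [0.9999994624859253, -0.0010199501108485505, -0.00018635887630017852, -0.0006944304266015347], [-8.27498569936046e-05, -0.25767501018784883, 0.9662316400724785, -0.1792671948692348], [0.0, 0.0, 0.0, 1.0]], "K": [305.5655041651509, 305.5655041651509, 284.00171775614575, 213.45489774161334]}
```

View pics/w1.png

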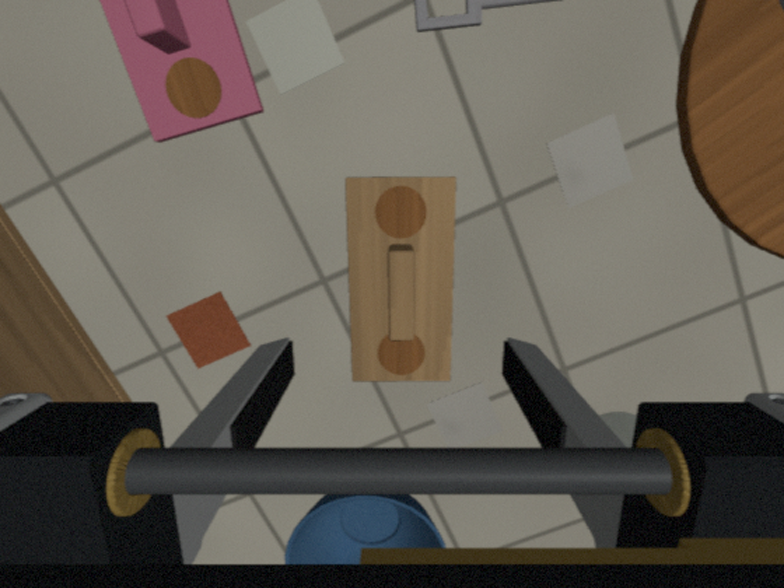

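The wrist view shows the board directly below. Its corners are at (346,177), (456,178), (452,381) and (352,381), and the rib top spans (389..413, 251..340).

```bash
python3 - <<'E'
from h import *
from bench import robot
P=np.array([wpt('w1',*q,.008) for q in((346,177),(456,178),(452,381),(352,381))])
c=P.mean(0);d=(P[0]+P[1]-P[2]-P[3])/2;print(P.round(4),c,np.linalg.norm(d),np.degrees(np.arctan2(d[1],d[0])))
Q=np.array([wpt('w1',*q,.044) for q in((389,251),(413,251),(413,340),(390,340))])
e=(Q[0]+Q[1]-Q[2]-Q[3])/2;print(Q.mean(0),np.linalg.norm(e),np.degrees(np.arctan2(e[1],e[0])))
o=robot.get_obs();m=(c+Q.mean(0))/2
print(m,tool(o,[*m,.014],np.arctan2(d[1],d[0])))
E
```

```text
[[ 0.4612 -0.2064]
 [ 0.4939 -0.1346]
 [ 0.6398 -0.1971]
 [ 0.6068 -0.2714]] [ 0.55042774 -0.20236932] 0.15909529975204256 156.38044879456777
[ 0.54986005 -0.20261924] 0.06277684417270589 156.41247008803705
[ 0.5501439  -0.20249428] (array([ 0.01 , -0.011,  5.385]), np.float64(-0.04))
```

servo_tool(
  moves=[
    [0,0,1.5,-0.04,0],
    [0,0,3,-0.04,0],
    [0,0,4.2,-0.04,0],
    [0,0,4.8,-0.04,0],
    [0,0,5.1,-0.04,0],
    [0,0,5.25,-0.04,0],
    [0,0,5.35,-0.04,0],
    [0,0,5.35,-0.04,0],
  ],
)

```text
time: 2.48
tool_pos: [0.5524, -0.201, 0.0184]
ee_rot: [3.141, 0.002, 2.733]
wrist_force: [0.2, -0.4, -0.3]
width: 0.0943
finger_force: 0.0
```

```bash
python3 - <<'E'
from bench import robot
o=robot.get_obs();print(o['tool_pos'],o['ee_rot'],o['wrist_force'])
E
```

```text
[ 0.55236019 -0.20095784  0.0183788 ] [3.14149283e+00 2.30307819e-03 2.73305232e+00] [ 0.24398351 -0.41104432 -0.27455348]
```

servo_tool(
  moves=[
    [0,0,0.1,0,0],
    [0,0,0.1,0,0.6],
    [0,0,0.1,0,1],
    [0,0,0.1,0,1],
    [0,0,0.1,0,1],
    [0,0,0.1,0,1],
    [0,0,0.1,0,1],
  ],
)

```text
time: 3.07
tool_pos: [0.5515, -0.2012, 0.0146]
ee_rot: [3.141, 0.0, 2.732]
wrist_force: [-0.6, -0.2, -0.4]
width: 0.0573
finger_force: 0.0
```

servo_tool(
  moves=[
    [0,0,0,0,1],
    [0,0,0,0,1],
    [0,0,-0.1,0,1],
    [0,0,-0.5,0,1],
    [0,0,-1.5,0,1],
    [0,0,-2.8,0,1],
    [0,0,-4.0,0,1],
    [0,0,-4.5,0,1],
  ],
)

```text
time: 3.73
tool_pos: [0.5538, -0.2022, 0.1332]
ee_rot: [-3.141, 0.009, 2.732]
wrist_force: [-0.7, -0.6, -0.0]
width: 0.0039
finger_force: 0.0
```

```bash
python3 - <<'E'
from h import *
from bench import robot
o=robot.get_obs();print(o['tool_pos'],o['ee_rot'],o['wrist_force'],tool(o,[.539,.138,.13],np.radians(12)))
E
```

```text
[ 0.55382121 -0.20217302  0.13319675] [-3.14136408  0.0089673   2.73244639] [-0.724992   -0.58074323 -0.02797399] (array([ 5.958, 12.248,  0.072]), np.float64(-5.907))
```

The fingers are slower than I assumed, so I lifted before they reached the rib. I'll reopen halfway, go back down and wait for a full grip.

servo_tool(
  moves=[
    [0,0,0,0,0.5],
    [0,0,0,0,0.5],
    [0,0,0,0,0.5],
    [0,0,0,0,0.5],
    [0,0,0,0,0.5],
    [0,0,0,0,0.5],
    [0,0,0,0,0.5],
    [0,0,0,0,0.5],
  ],
)

```text
time: 4.4
tool_pos: [0.5513, -0.2011, 0.1264]
ee_rot: [3.141, -0.001, 2.732]
wrist_force: [-0.5, -0.2, 0.9]
width: 0.0468
finger_force: 0.0
```

```bash
python3 - <<'E'
from h import *
from bench import robot
o=snapw(robot,'w2');a=cv2.imread('pics/w1_raw.png')[110:290,230:345];b=cv2.imread('pics/w2_raw.png')
r=cv2.matchTemplate(b,a,cv2.TM_CCOEFF_NORMED);_,v,_,l=cv2.minMaxLoc(r);print(v,l,o['width'],o['tool_pos'],o['ee_rot'])
# vs ideal board at estimated pose
E
```

```text
0.3779757618904114 (223, 114) 0.04676798916656471 [ 0.55132817 -0.20105443  0.12641084] [ 3.14147843e+00 -9.78226088e-04  2.73237977e+00]
```

View pics/w2.png

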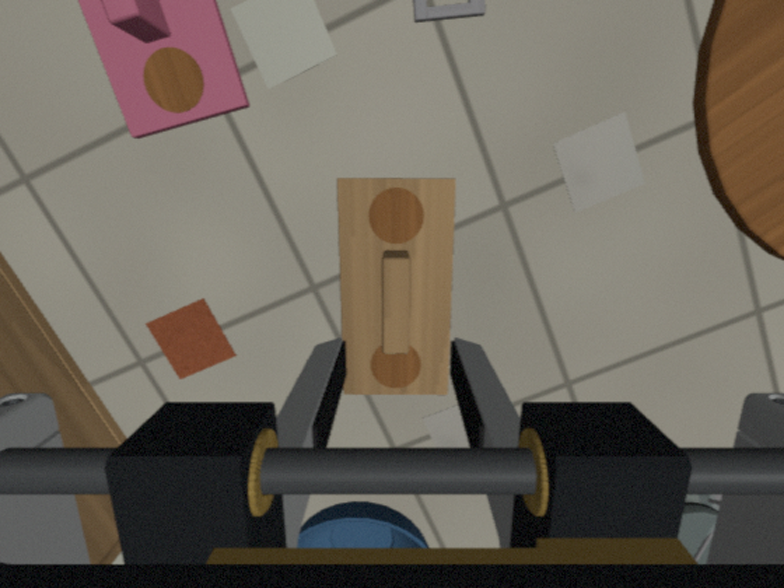

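The board has not moved: its corners are at (337,178), (455,178), (448,394) and (346,394), and the rib sits between the fingers. Descending again.

servo_tool(
  moves=[
    [0,-0.05,1.4,0,0.5],
    [0,-0.05,2.8,0,0.5],
    [0,-0.05,3.7,0,0.5],
    [0,-0.05,4.1,0,0.5],
    [0,-0.05,4.3,0,0.5],
    [0,-0.05,4.4,0,0.5],
    [0,-0.05,4.4,0,0.5],
    [0,-0.05,4.4,0,0.8],
    [0,-0.05,4.4,0,1],
    [0,-0.05,4.4,0,1],
  ],
)

```text
time: 5.28
tool_pos: [0.552, -0.2027, 0.0186]
ee_rot: [3.142, 0.003, 2.732]
wrist_force: [0.5, 0.4, 0.0]
width: 0.0305
finger_force: 0.0
```

servo_tool(
  moves=[
    [0,0,0,0,1],
    [0,0,0,0,1],
    [0,0,0,0,1],
    [0,0,0,0,1],
  ],
)

```text
time: 5.62
tool_pos: [0.5513, -0.2026, 0.0177]
ee_rot: [-3.141, 0.001, 2.732]
wrist_force: [-0.3, 0.2, 3.5]
width: 0.0179
finger_force: 30.0
```

servo_tool(
  moves=[
    [0,0,-0.1,0,1],
    [0,0,-0.5,0,1],
    [0,0,-1.2,0,1],
    [0,0,-2.2,0,1],
    [0,0,-3.4,0,1],
    [0,0,-4.4,0,1],
    [0,0,-4.8,0,1],
  ],
)

```text
time: 6.2
tool_pos: [0.5527, -0.2029, 0.1417]
ee_rot: [3.142, 0.007, 2.733]
wrist_force: [1.0, -0.4, -2.7]
width: 0.0174
finger_force: 30.0
```

```bash
python3 - <<'E'
from h import *
from bench import robot
o=robot.get_obs();print(o['tool_pos'],o['ee_rot'],o['wrist_force'],o['width'],tool(o,[.539,.138,.14],np.radians(12)))
E
```

```text
[ 0.55270729 -0.2029165   0.14172036] [3.14155088 0.00664764 2.73255758] [ 0.98266494 -0.39139896 -2.74301855] 0.017370647772971516 (array([ 5.927, 12.294,  0.03 ]), np.float64(-5.906))
```

servo_tool(
  moves=[
    [0.3,0.6,0,-0.3,1],
    [1.0,2.0,0,-1,1],
    [1.6,3.4,0,-1.8,1],
    [2.4,4.9,0,-2.6,1],
    [3.1,6.4,0,-3.4,1],
    [3.8,7.9,0,-4.2,1],
    [4.5,9.4,0,-5.0,1],
    [5.2,10.8,0,-5.6,1],
    [5.7,11.9,0,-5.9,1],
    [5.93,12.29,0,-5.9,1],
  ],
)

```text
time: 7.03
tool_pos: [0.5359, 0.1429, 0.1358]
ee_rot: [3.139, -0.002, -2.928]
wrist_force: [-0.1, 0.2, -2.8]
width: 0.0177
finger_force: 30.0
```

servo_tool(
  moves=[
    [0,0,0,0,1],
    [0,0,0,0,1],
  ],
)

```text
time: 7.2
tool_pos: [0.5367, 0.1382, 0.1362]
ee_rot: [-3.141, -0.002, -2.932]
wrist_force: [-0.5, 0.0, -2.3]
width: 0.0179
finger_force: 30.0
```

```bash
python3 - <<'E'
from h import *
from bench import robot
o=snapw(robot,'w3');print(o['tool_pos'],o['ee_rot'],o['wrist_force'],o['joint_positions'])
s=robot.snapshot('side');cv2.imwrite('pics/s3_raw.png',s['image'])
s=robot.snapshot('scene');cv2.imwrite('pics/sc3_raw.png',s['image'])
E
```

```text
[0.53673882 0.1382078  0.1361545 ] [-3.14052229e+00 -1.82294801e-03 -2.93230019e+00] [-0.50923528  0.03859214 -2.26164908] [ 1.50469477e-01  1.21689247e-01  1.47074643e+00 -1.17591077e-03
  1.55091386e+00 -1.62959588e+00]
```

View pics/w3.png

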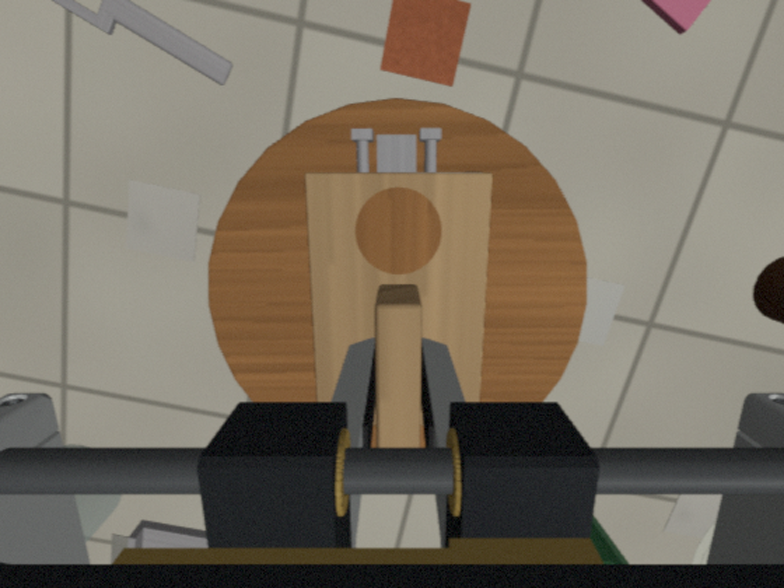

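The wrist view shows the board over the plate. The plate rim spans x 209–587 with its top at y 98, and jaw A's pins are at (362,150) and (430,150), aligned in yaw. I'll shift the board toward B so that jaw A's lip shows.

servo_tool(
  moves=[
    [-0.4,0,0.3,0,1],
    [-1.0,0,0.8,0,1],
    [-1.2,0,1,0,1],
    [-1.2,0,1,0,1],
    [-1.2,0,1,0,1],
  ],
)

```text
time: 7.77
tool_pos: [0.5662, 0.1437, 0.1114]
ee_rot: [-3.142, -0.002, -2.935]
wrist_force: [0.6, 0.2, -3.0]
width: 0.0178
finger_force: 30.0
```

```bash
python3 - <<'E'
from h import *
from bench import robot
o=snapw(robot,'w4');print(o['tool_pos'],o['ee_rot'],o['wrist_force'])
a=cv2.imread('pics/w4_raw.png')[40:240,180:400];cv2.imwrite('pics/w4c.png',cv2.resize(a,None,fx=3,fy=3,interpolation=cv2.INTER_CUBIC))
c=wpt('w3',398,98,.035);u=np.array([np.cos(np.radians(12)),np.sin(np.radians(12))]);print('plate c',c+.13*u,wpt('w3',209,281,.035),wpt('w3',587,281,.035))
E
```

```text
[0.56616485 0.14366893 0.11143023] [-3.14157649e+00 -2.19407329e-03 -2.93455949e+00] [ 0.56457681  0.19580261 -2.99713199]
plate c [0.5398648  0.13892991] [0.5494567  0.01117604] [0.49699567 0.2593198 ]
```

View pics/w4c.png

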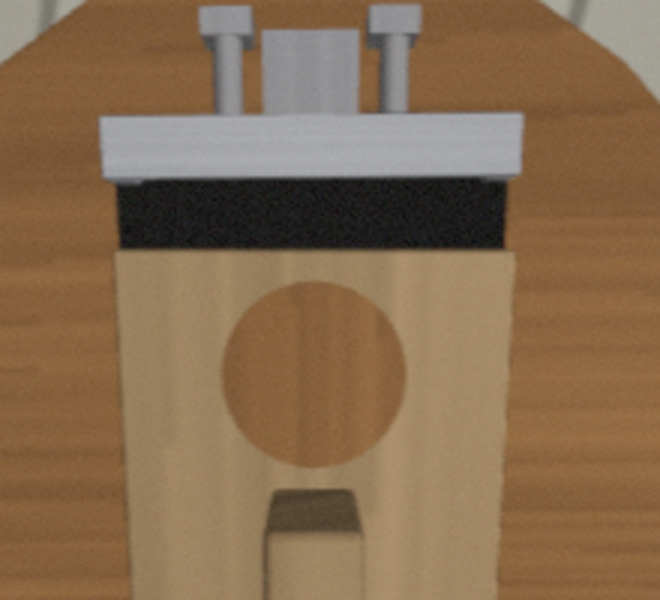

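```bash
python3 - <<'E'
from h import *
import json
R=lambda x,y:((x+.5)/3-.5+180,(y+.5)/3-.5+40)
d=json.load(open('pics/w4.json'))
for nm,a,b,L in(('lip in',(103,178),(522,176),.1),('lip out',(101,118),(523,115),.1),('board',(115,251),(515,252),.08)):
    for z in (.05,.055,.06,.065,.09,.1):
        p=wpt('w4',*R(*a),z,k=1);q=wpt('w4',*R(*b),z,k=1)
        m=(p+q)/2;print(nm,z,np.linalg.norm(p-q).round(4),'rel tcp along tool x',((m-d['p'][:2])@[np.cos(d['r'][2]),np.sin(d['r'][2])]).round(4),m.round(4))
E
```

```text
lip in 0.05 0.1036 rel tcp along tool x 0.0999 [0.4684 0.123 ]
lip in 0.055 0.1014 rel tcp along tool x 0.0994 [0.4689 0.1231]
lip in 0.06 0.0993 rel tcp along tool x 0.0989 [0.4694 0.1232]
lip in 0.065 0.0971 rel tcp along tool x 0.0984 [0.4699 0.1233]
lip in 0.09 0.0864 rel tcp along tool x 0.0959 [0.4724 0.1238]
lip in 0.1 0.0821 rel tcp along tool x 0.0949 [0.4734 0.124 ]
lip out 0.05 0.1027 rel tcp along tool x 0.1138 [0.4549 0.12  ]
lip out 0.055 0.1006 rel tcp along tool x 0.113 [0.4556 0.1202]
lip out 0.06 0.0984 rel tcp along tool x 0.1122 [0.4564 0.1203]
lip out 0.065 0.0963 rel tcp along tool x 0.1114 [0.4572 0.1205]
lip out 0.09 0.0856 rel tcp along tool x 0.1074 [0.4611 0.1213]
lip out 0.1 0.0814 rel tcp along tool x 0.1059 [0.4626 0.1217]
board 0.05 0.1009 rel tcp along tool x 0.0822 [0.4856 0.1272]
board 0.055 0.0988 rel tcp along tool x 0.0821 [0.4857 0.1272]
board 0.06 0.0967 rel tcp along tool x 0.082 [0.4859 0.1272]
board 0.065 0.0946 rel tcp along tool x 0.0818 [0.486  0.1273]
board 0.09 0.0841 rel tcp along tool x 0.0811 [0.4867 0.1273]
board 0.1 0.0799 rel tcp along tool x 0.0809 [0.487  0.1274]
```

Jaw A's lip spans (101–522, 115–178) in the crop. That puts its top at about z 0.058, its edge about 18 mm beyond the board end, and the bar about 2 mm off centre toward A. Next I move over and lower to just above lip B.

servo_tool(
  moves=[
    [0.2,0,0.3,0,1],
    [0.48,0,0.7,0,1],
    [0.48,0,1.0,0,1],
    [0.48,0,1.2,0,1],
    [0.48,0,1.2,0,1],
  ],
)

```text
time: 8.23
tool_pos: [0.5538, 0.1422, 0.0806]
ee_rot: [3.141, -0.002, -2.933]
wrist_force: [0.5, 0.2, -3.7]
width: 0.0176
finger_force: 30.0
```

servo_tool(
  moves=[
    [0,0,0.04,0,1],
    [0,0,0.08,0,1],
    [0,0,0.08,0,1],
  ],
)

```text
time: 8.48
tool_pos: [0.5553, 0.1424, 0.0804]
ee_rot: [-3.142, 0.001, -2.933]
wrist_force: [-0.4, -0.7, -2.7]
width: 0.0177
finger_force: 30.0
```

servo_tool(
  moves=[
    [0,0,0.04,0,1],
    [0,0,0.08,0,1],
    [0,0,0.08,0,1],
  ],
)

```text
time: 8.73
tool_pos: [0.5549, 0.1423, 0.078]
ee_rot: [3.142, -0.0, -2.933]
wrist_force: [-0.6, -0.1, -2.7]
width: 0.0176
finger_force: 30.0
```

servo_tool(
  moves=[
    [0,0,0.04,0,1],
    [0,0,0.08,0,1],
    [0,0,0.08,0,1],
  ],
)

```text
time: 8.98
tool_pos: [0.5549, 0.1423, 0.0758]
ee_rot: [3.142, -0.0, -2.933]
wrist_force: [-0.2, -0.0, -3.2]
width: 0.0178
finger_force: 30.0
```

servo_tool(
  moves=[
    [0,0,0.04,0,1],
    [0,0,0.08,0,1],
    [0,0,0.08,0,1],
  ],
)

```text
time: 9.23
tool_pos: [0.5553, 0.1424, 0.0748]
ee_rot: [3.142, 0.001, -2.933]
wrist_force: [-1.2, -0.5, 1.1]
width: 0.0179
finger_force: 30.0
```

servo_tool(
  moves=[
    [0,0,0.04,0,1],
    [0,0,0.08,0,1],
    [0,0,0.08,0,1],
  ],
)

```text
time: 9.48
tool_pos: [0.5558, 0.1425, 0.0735]
ee_rot: [-3.142, 0.003, -2.933]
wrist_force: [-1.6, 0.1, 4.7]
width: 0.0176
finger_force: 30.0
```

servo_tool(
  moves=[
    [0,0,0.04,0,1],
    [0,0,0.08,0,1],
    [0,0,0.08,0,1],
  ],
)

```text
time: 9.73
tool_pos: [0.5557, 0.1425, 0.0715]
ee_rot: [3.142, 0.003, -2.933]
wrist_force: [-1.5, -0.1, 4.0]
width: 0.0178
finger_force: 30.0
```

```bash
python3 - <<'E'
from h import *
from bench import robot
o=snapw(robot,'w5');print(o['tool_pos'],o['ee_rot'],o['wrist_force'],o['wrist_torque'])
a=cv2.imread('pics/w5_raw.png')[40:240,180:400];cv2.imwrite('pics/w5c.png',cv2.resize(a,None,fx=3,fy=3,interpolation=cv2.INTER_CUBIC))
E
```

```text
[0.55572086 0.14250214 0.07153185] [ 3.14155028e+00  2.70086150e-03 -2.93300369e+00] [-1.49250462 -0.09021724  4.01403241] [ 0.10362694 -0.00081936  0.01291176]
```

View pics/w5c.png

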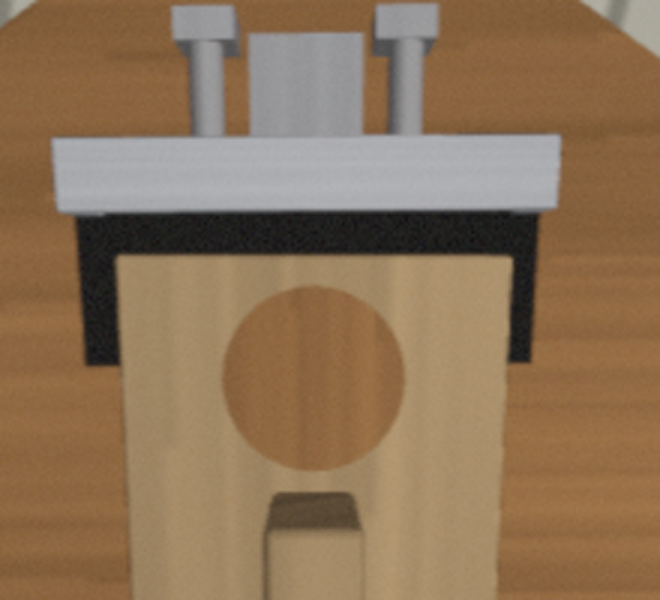

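The board's A end spans (117–512, 256) and is tilting down toward ledge A, with the contact force levelling off near 7 N, so the rib is pivoting in the pads. I continue down with a small sideways correction.

servo_tool(
  moves=[
    [0,-0.03,0.04,0,1],
    [0,-0.06,0.08,0,1],
    [0,-0.06,0.08,0,1],
  ],
)

```text
time: 10.03
tool_pos: [0.5557, 0.1417, 0.0695]
ee_rot: [3.14, 0.002, -2.933]
wrist_force: [-2.4, 1.7, 6.0]
width: 0.0178
finger_force: 30.0
```

servo_tool(
  moves=[
    [0,0,0.04,0,1],
    [0,0,0.04,0,1],
  ],
)

```text
time: 10.2
tool_pos: [0.5559, 0.1418, 0.0689]
ee_rot: [3.14, 0.003, -2.933]
wrist_force: [-2.7, 1.8, 5.9]
width: 0.0178
finger_force: 30.0
```

servo_tool(
  moves=[
    [0,0,0.04,0,1],
    [0,0,0.04,0,1],
  ],
)

```text
time: 10.37
tool_pos: [0.556, 0.1418, 0.0689]
ee_rot: [3.14, 0.003, -2.933]
wrist_force: [-4.1, 0.5, 10.3]
width: 0.0179
finger_force: 30.0
```

```bash
python3 - <<'E'
from h import *
from bench import robot
o=snapw(robot,'w6');print(o['tool_pos'],o['ee_rot'],o['wrist_force'],o['wrist_torque'])
s=robot.snapshot('side');a=s['image'][150:230,200:340];b=cv2.imread('pics/w6_raw.png')[60:210,190:390]
cv2.imwrite('pics/w6c.png',np.vstack([cv2.resize(a,(500,286),interpolation=cv2.INTER_CUBIC),cv2.resize(b,(500,314),interpolation=cv2.INTER_CUBIC)]))
E
```

```text
[0.55603844 0.14184308 0.06886415] [ 3.14015596  0.00343218 -2.93265334] [-4.06010726  0.46890165 10.33518048] [ 0.39304707  0.36916877 -0.00209402]
```

View pics/w6c.png

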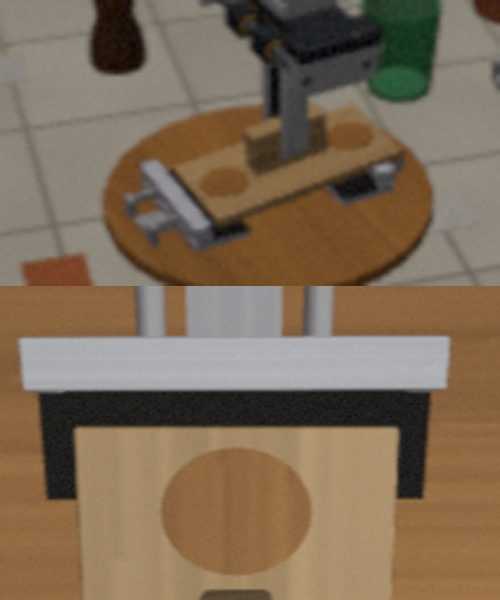

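The side view (top) shows the board tilted, with its A end on ledge A at (210,215) and its B end resting on lip B at (385,170). The wrist view shows the A end at y 427 and lip A's edge at y 389. I ease up slightly and slide toward A.

servo_tool(
  moves=[
    [0,0,-0.02,0,1],
    [0.1,0,-0.02,0,1],
    [0.2,0,-0.02,0,1],
    [0.3,0,-0.02,0,1],
    [0.3,0,-0.02,0,1],
  ],
)

```text
time: 10.88
tool_pos: [0.5508, 0.1403, 0.0691]
ee_rot: [3.141, 0.009, -2.933]
wrist_force: [2.8, 2.5, 6.1]
width: 0.0179
finger_force: 30.0
```

servo_tool(
  moves=[
    [0.08,0,0,0,1],
    [0.16,0,0,0,1],
    [0.16,0,0,0,1],
  ],
)

```text
time: 11.13
tool_pos: [0.5471, 0.1391, 0.069]
ee_rot: [-3.141, 0.009, -2.933]
wrist_force: [4.6, 1.0, 5.3]
width: 0.0179
finger_force: 30.0
```

```bash
cat >> h.py <<'E'
def edges(im,cols=(245,285,325),r0=45,r1=230):
    "runs of colour class down columns: k black, g grey, w wood; with rows"
    hsv=cv2.cvtColor(cv2.GaussianBlur(im,(3,3),0),cv2.COLOR_BGR2HSV);out=[]
    for c in cols:
        s=''.join('k' if hsv[r,c,2]<50 else 'g' if hsv[r,c,1]<55 else 'w' for r in range(r0,r1))
        runs=[];i=0
        while i<len(s):
            j=i
            while j<len(s) and s[j]==s[i]: j+=1
            if j-i>1: runs.append((s[i],r0+i,r0+j-1))
            i=j
        out.append((c,runs))
    return out
E
python3 - <<'E'
from h import *
from bench import robot
for n in('w5','w6'):
    for e in edges(cv2.imread(f'pics/{n}_raw.png')):print(n,e)
o=snapw(robot,'w7')
for e in edges(cv2.imread(f'pics/w7_raw.png')):print(e)
print(o['tool_pos'],o['wrist_force'],o['wrist_torque'])
E
```

```text
w5 (245, [('g', 45, 111), ('k', 112, 123), ('w', 124, 229)])
w5 (285, [('w', 45, 50), ('g', 51, 110), ('k', 111, 123), ('w', 124, 229)])
w5 (325, [('g', 45, 51), ('w', 52, 84), ('g', 85, 110), ('k', 111, 123), ('w', 124, 229)])
w6 (245, [('g', 45, 110), ('k', 111, 125), ('w', 126, 229)])
w6 (285, [('w', 45, 49), ('g', 50, 110), ('k', 111, 125), ('w', 126, 229)])
w6 (325, [('g', 45, 54), ('w', 55, 83), ('g', 84, 110), ('k', 111, 125), ('w', 126, 229)])
(245, [('w', 45, 57), ('g', 58, 72), ('w', 73, 100), ('g', 101, 126), ('w', 127, 229)])
(285, [('w', 45, 65), ('g', 66, 126), ('w', 127, 229)])
(325, [('w', 45, 56), ('g', 57, 71), ('w', 72, 100), ('g', 101, 126), ('w', 127, 229)])
[0.54705386 0.139059   0.06897564] [4.60680919 1.0054913  5.26065509] [ 0.43129013 -0.99446191  0.01108456]
```

servo_tool(
  moves=[
    [0.08,0,-0.02,0,1],
    [0.16,0,-0.02,0,1],
    [0.16,0,-0.02,0,1],
  ],
)

```text
time: 11.43
tool_pos: [0.542, 0.1378, 0.0687]
ee_rot: [-3.141, 0.006, -2.933]
wrist_force: [3.7, 0.7, 5.9]
width: 0.0178
finger_force: 30.0
```

```bash
python3 - <<'E'
from h import *
from bench import robot
o=snapw(robot,'w8')
for e in edges(cv2.imread(f'pics/w8_raw.png')):print(e)
print(o['tool_pos'],o['wrist_force'],o['wrist_torque'])
b=cv2.imread('pics/w8_raw.png')
hs=cv2.cvtColor(b,cv2.COLOR_BGR2GRAY)[180:225,284]
for n in('w7','w8'):print(n,cv2.cvtColor(cv2.imread(f'pics/{n}_raw.png'),cv2.COLOR_BGR2GRAY)[120:240:2,284].tolist())
E
```

```text
(245, [('w', 45, 66), ('g', 67, 81), ('w', 82, 110), ('g', 111, 134), ('w', 135, 229)])
(285, [('w', 45, 74), ('g', 75, 134), ('w', 135, 229)])
(325, [('w', 45, 66), ('g', 67, 80), ('w', 81, 109), ('g', 110, 134), ('w', 135, 229)])
[0.54204274 0.13780091 0.06870226] [3.6807534  0.69153086 5.86194161] [ 0.31252964 -1.168203   -0.00467691]
w7 [173, 169, 171, 66, 77, 137, 138, 136, 138, 118, 109, 106, 108, 107, 103, 108, 108, 108, 106, 106, 109, 109, 108, 108, 104, 106, 107, 107, 105, 108, 109, 108, 107, 105, 106, 106, 111, 110, 107, 114, 137, 137, 134, 78, 74, 74, 74, 76, 116, 138, 141, 141, 141, 142, 144, 141, 140, 140, 141, 141]
w8 [172, 171, 171, 173, 175, 169, 168, 153, 137, 116, 107, 105, 106, 106, 103, 108, 107, 105, 108, 106, 107, 108, 104, 103, 108, 108, 106, 105, 103, 108, 105, 107, 108, 107, 106, 108, 107, 105, 108, 112, 137, 135, 135, 79, 74, 72, 70, 76, 116, 136, 142, 141, 141, 142, 140, 142, 139, 140, 141, 141]
```

The lip now covers about 5 mm of the board's end, so the end is under lip A. I push on.

servo_tool(
  moves=[
    [0.08,0,0,0,1],
    [0.16,0,0,0,1],
    [0.24,0,0,0,1],
    [0.32,0,0,0,1],
    [0.32,0,0,0,1],
  ],
)

```text
time: 11.9
tool_pos: [0.5344, 0.1362, 0.0684]
ee_rot: [-3.141, 0.006, -2.933]
wrist_force: [4.9, 1.6, 5.2]
width: 0.0183
finger_force: 30.0
```

```bash
cat > q.py <<'E'
from h import *
from bench import robot
import sys
o=snapw(robot,sys.argv[1]);im=cv2.imread(f'pics/{sys.argv[1]}_raw.png')
for e in edges(im,(245,325)):print(e)
u=np.array([np.cos(o['ee_rot'][2]),np.sin(o['ee_rot'][2])])
print(o['tool_pos'],'alongtool',o['tool_pos'][:2]@u,'F tool x',o['wrist_force'][:2]@u,o['wrist_force'],o['wrist_torque'],o['ee_rot'])
E
python3 q.py w9
```

```text
(245, [('g', 45, 57), ('w', 58, 81), ('g', 82, 94), ('w', 95, 113), ('g', 114, 138), ('w', 139, 229)])
(325, [('g', 45, 56), ('w', 57, 80), ('g', 81, 93), ('w', 94, 113), ('g', 114, 138), ('w', 139, 229)])
[0.53435876 0.13620973 0.06835459] alongtool -0.5509794990034987 F tool x -5.16846730505215 [4.93617837 1.63877648 5.21490933] [ 0.34480762 -1.29285615  0.0416717 ] [-3.14124473  0.00614081 -2.9331278 ]
```

servo_tool(
  moves=[
    [0.08,0,0,0,1],
    [0.16,0,0,0,1],
    [0.24,0,0,0,1],
    [0.3,0,0,0,1],
    [0.3,0,0,0,1],
  ],
)

```text
time: 12.37
tool_pos: [0.5273, 0.1347, 0.0679]
ee_rot: [-3.141, 0.007, -2.933]
wrist_force: [6.6, 1.3, 2.4]
width: 0.0179
finger_force: 30.0
```

```bash
python3 q.py w10
```

```text
(245, [('g', 45, 69), ('w', 70, 93), ('g', 94, 105), ('w', 106, 114), ('g', 115, 138), ('w', 139, 229)])
(325, [('w', 45, 52), ('g', 53, 69), ('w', 70, 93), ('g', 94, 105), ('w', 106, 113), ('g', 114, 138), ('w', 139, 229)])
[0.52727503 0.13473616 0.0679484 ] alongtool -0.5437446210459547 F tool x -6.753946527177673 [6.61879682 1.34543664 2.35944893] [ 0.41418185 -1.54052619  0.041651  ] [-3.14136648  0.00656909 -2.93310793]
```

servo_tool(
  moves=[
    [0.04,0,0,0,1],
    [0.08,0,0.02,0,1],
    [0.08,0,0.04,0,1],
    [0.08,0,0.04,0,1],
  ],
)

```text
time: 12.75
tool_pos: [0.524, 0.1341, 0.0658]
ee_rot: [-3.141, 0.003, -2.933]
wrist_force: [5.9, 1.2, 0.7]
width: 0.0179
finger_force: 30.0
```

```bash
python3 q.py w11
```

```text
(245, [('g', 45, 74), ('w', 75, 99), ('g', 100, 111), ('w', 112, 114), ('g', 115, 139), ('w', 140, 229)])
(325, [('w', 45, 57), ('g', 58, 74), ('w', 75, 99), ('g', 100, 110), ('w', 111, 114), ('g', 115, 138), ('w', 139, 229)])
[0.52404997 0.1340841  0.0658257 ] alongtool -0.5404545493460193 F tool x -6.041733642784934 [5.91910646 1.21173304 0.71355845] [ 0.29681235 -1.11025931  0.03690955] [-3.14145482e+00  2.75736584e-03 -2.93310285e+00]
```

B slipped off lip B. Levelling swings the board toward A, so I retreat slightly while lowering.

servo_tool(
  moves=[
    [-0.03,0,0.02,0,1],
    [-0.05,0,0.04,0,1],
    [-0.06,0,0.08,0,1],
    [-0.06,0,0.08,0,1],
  ],
)

```text
time: 13.13
tool_pos: [0.5257, 0.1344, 0.0646]
ee_rot: [-3.141, 0.003, -2.933]
wrist_force: [6.0, 1.5, 4.9]
width: 0.0178
finger_force: 30.0
```

```bash
python3 q.py w12
```

```text
(245, [('g', 45, 71), ('w', 72, 96), ('g', 97, 108), ('w', 109, 114), ('g', 115, 139), ('w', 140, 229)])
(325, [('w', 45, 53), ('g', 54, 71), ('w', 72, 95), ('g', 96, 108), ('w', 109, 114), ('g', 115, 139), ('w', 140, 229)])
[0.52573198 0.13437894 0.06460215] alongtool -0.5421613300578292 F tool x -6.144097976341793 [5.95570345 1.53329559 4.9087214 ] [ 0.21285754 -0.6517634   0.02039618] [-3.14132870e+00  3.08670210e-03 -2.93309534e+00]
```

servo_tool(
  moves=[
    [0.03,0,0.0,0,1],
    [0.03,0,0.04,0,1],
    [0.02,0,0.06,0,1],
    [0.02,0,0.06,0,1],
  ],
)

```text
time: 13.52
tool_pos: [0.5255, 0.1343, 0.0635]
ee_rot: [-3.141, 0.004, -2.933]
wrist_force: [6.0, 0.5, 5.3]
width: 0.0178
finger_force: 30.0
```

```bash
python3 q.py w13
```

```text
(245, [('g', 45, 71), ('w', 72, 95), ('g', 96, 108), ('w', 109, 113), ('g', 114, 139), ('w', 140, 229)])
(325, [('w', 45, 53), ('g', 54, 71), ('w', 72, 95), ('g', 96, 108), ('w', 109, 113), ('g', 114, 138), ('w', 139, 229)])
[0.52548459 0.13434346 0.06354506] alongtool -0.5419123802110135 F tool x -5.986272917386632 [6.00463085 0.53962786 5.28916203] [ 0.23361467 -0.67540011  0.01430589] [-3.1413436   0.00390495 -2.93307636]
```

servo_tool(
  moves=[
    [0,0,0.04,0,1],
    [-0.02,0,0.06,0,1],
    [-0.02,0,0.08,0,1],
    [-0.02,0,0.08,0,1],
  ],
)

```text
time: 13.9
tool_pos: [0.5261, 0.1344, 0.0616]
ee_rot: [-3.141, 0.004, -2.933]
wrist_force: [6.6, 0.8, 5.8]
width: 0.0178
finger_force: 30.0
```

```bash
python3 q.py w14
```

```text
(245, [('g', 45, 69), ('w', 70, 82), ('g', 83, 84), ('w', 85, 94), ('g', 95, 107), ('w', 108, 112), ('g', 113, 138), ('w', 139, 229)])
(325, [('w', 45, 52), ('g', 53, 69), ('w', 70, 81), ('g', 82, 107), ('w', 108, 112), ('g', 113, 138), ('w', 139, 229)])
[0.52609567 0.13443774 0.0616164 ] alongtool -0.5425291631413942 F tool x -6.611757283735834 [6.59531241 0.7694815  5.7775489 ] [ 0.25172666 -0.68472989 -0.00860797] [-3.14124032  0.00418191 -2.93310218]
```

servo_tool(
  moves=[
    [0,0,0.02,0,1],
    [-0.02,0,0.05,0,1],
    [-0.02,0,0.05,0,1],
  ],
)

```text
time: 14.2
tool_pos: [0.5266, 0.1345, 0.0605]
ee_rot: [-3.141, 0.004, -2.933]
wrist_force: [5.3, 1.1, 5.8]
width: 0.0177
finger_force: 30.0
```

```bash
python3 q.py w15
```

```text
(245, [('g', 45, 68), ('w', 69, 80), ('g', 81, 91), ('g', 93, 107), ('w', 108, 111), ('g', 112, 137), ('w', 138, 229)])
(325, [('w', 45, 50), ('g', 51, 68), ('w', 69, 79), ('g', 80, 107), ('w', 108, 111), ('g', 112, 137), ('w', 138, 229)])
[0.52659716 0.13451866 0.06046783] alongtool -0.5430358241114353 F tool x -5.378537714089211 [5.26625656 1.09344119 5.80503458] [ 0.22086187 -0.7013307   0.03711888] [-3.14124461  0.00418294 -2.93313367]
```

servo_tool(
  moves=[
    [0,0,0.02,0,1],
    [-0.01,0,0.04,0,1],
    [-0.01,0,0.04,0,1],
  ],
)

```text
time: 14.5
tool_pos: [0.5268, 0.1346, 0.0604]
ee_rot: [-3.141, 0.004, -2.933]
wrist_force: [5.2, 1.5, 9.3]
width: 0.018
finger_force: 30.0
```

```bash
python3 q.py w16
```

```text
(245, [('g', 45, 67), ('w', 68, 80), ('g', 81, 106), ('w', 107, 111), ('g', 112, 137), ('w', 138, 229)])
(325, [('w', 45, 50), ('g', 51, 67), ('w', 68, 79), ('g', 80, 107), ('w', 108, 110), ('g', 111, 137), ('w', 138, 229)])
[0.52683032 0.1345715  0.06036876] alongtool -0.5432748767883478 F tool x -5.354860466104037 [5.16129702 1.47521915 9.29064302] [ 0.19118398 -0.37728534  0.03328988] [-3.14117794  0.00434208 -2.93313334]
```

B has landed: the force jumped with no further descent, at the expected level height. I lighten the press and ease off toward the centre.

servo_tool(
  moves=[
    [0,0,-0.03,0,1],
    [-0.06,0,-0.03,0,1],
    [-0.12,0,-0.03,0,1],
    [-0.18,0,-0.03,0,1],
    [-0.24,0,-0.03,0,1],
    [-0.24,0,-0.03,0,1],
  ],
)

```text
time: 15.05
tool_pos: [0.532, 0.1357, 0.0606]
ee_rot: [-3.141, 0.002, -2.933]
wrist_force: [2.6, 0.6, 8.7]
width: 0.0179
finger_force: 30.0
```

```bash
python3 q.py w17
```

```text
(245, [('g', 45, 58), ('w', 59, 79), ('g', 80, 98), ('w', 99, 111), ('g', 112, 137), ('w', 138, 229)])
(325, [('g', 45, 58), ('w', 59, 79), ('g', 80, 100), ('w', 101, 110), ('g', 111, 137), ('w', 138, 229)])
[0.53204545 0.13568512 0.06058534] alongtool -0.5486093620426444 F tool x -2.689431013850261 [2.62345484 0.59322022 8.71120075] [ 0.1633425  -0.2109961   0.02774934] [-3.14119239e+00  2.40933594e-03 -2.93305429e+00]
```

servo_tool(
  moves=[
    [0,0,-0.04,0,1],
    [-0.06,0,-0.04,0,1],
    [-0.12,0,-0.04,0,1],
    [-0.18,0,-0.04,0,1],
    [-0.18,0,-0.04,0,1],
  ],
)

```text
time: 15.52
tool_pos: [0.5351, 0.1364, 0.0606]
ee_rot: [-3.141, -0.001, -2.933]
wrist_force: [0.7, 0.6, 7.3]
width: 0.0179
finger_force: 30.0
```

```bash
python3 q.py w18
```

```text
(245, [('g', 45, 53), ('w', 54, 77), ('g', 78, 93), ('w', 94, 110), ('g', 111, 136), ('w', 137, 229)])
(325, [('g', 45, 53), ('w', 54, 77), ('g', 78, 96), ('w', 97, 110), ('g', 111, 136), ('w', 137, 229)])
[0.53514322 0.13638597 0.06064856] alongtool -0.5517861767622246 F tool x -0.7564348107458825 [0.65659167 0.55088384 7.33070818] [-0.03410761  0.05680324  0.01739644] [-3.14126944e+00 -1.08473925e-03 -2.93300733e+00]
```

servo_tool(
  moves=[
    [0,0,-0.05,0,1],
    [-0.04,0,-0.05,0,1],
    [-0.08,0,-0.05,0,1],
    [-0.08,0,-0.05,0,1],
  ],
)

```text
time: 15.9
tool_pos: [0.5365, 0.1367, 0.0608]
ee_rot: [-3.141, -0.003, -2.933]
wrist_force: [0.5, -0.3, 4.2]
width: 0.0182
finger_force: 30.0
```

```bash
python3 q.py w19
```

```text
(245, [('g', 45, 51), ('w', 52, 75), ('g', 76, 91), ('w', 92, 110), ('g', 111, 136), ('w', 137, 229)])
(325, [('g', 45, 50), ('w', 51, 74), ('g', 75, 92), ('w', 93, 110), ('g', 111, 136), ('w', 137, 229)])
[0.53651311 0.13673551 0.06077656] alongtool -0.5531996210224409 F tool x -0.413335146827504 [ 0.483845   -0.28978654  4.17690949] [-0.21896214  0.33487313  0.04450205] [-3.14135025e+00 -2.51175037e-03 -2.93296936e+00]
```

servo_tool(
  moves=[
    [0,0,-0.06,0,1],
    [-0.03,0,-0.06,0,1],
    [-0.03,0,-0.06,0,1],
    [-0.03,0,-0.06,0,1],
  ],
)

```text
time: 16.28
tool_pos: [0.5371, 0.137, 0.0615]
ee_rot: [3.142, -0.003, -2.933]
wrist_force: [0.7, -0.3, -2.1]
width: 0.0177
finger_force: 30.0
```

```bash
python3 q.py w20; python3 - <<'E'
from h import *
from bench import robot
a=robot.snapshot('side')['image'][150:240,200:340];b=robot.snapshot('scene')['image'][170:260,260:400]
cv2.imwrite('pics/fin.png',np.vstack([cv2.resize(x,(466,300),interpolation=cv2.INTER_CUBIC) for x in(a,b)]))
E
```

```text
(245, [('g', 45, 50), ('w', 51, 74), ('g', 75, 90), ('w', 91, 110), ('g', 111, 136), ('w', 137, 229)])
(325, [('g', 45, 50), ('w', 51, 73), ('g', 74, 89), ('w', 90, 110), ('g', 111, 136), ('w', 137, 229)])
[0.53707714 0.13699244 0.06153925] alongtool -0.553804840741449 F tool x -0.6349271012509847 [ 0.7104718  -0.29035068 -2.07015843] [-0.18657348  0.25848528  0.05564247] [ 3.14157857e+00 -2.73794859e-03 -2.93295996e+00]
```

View pics/fin.png

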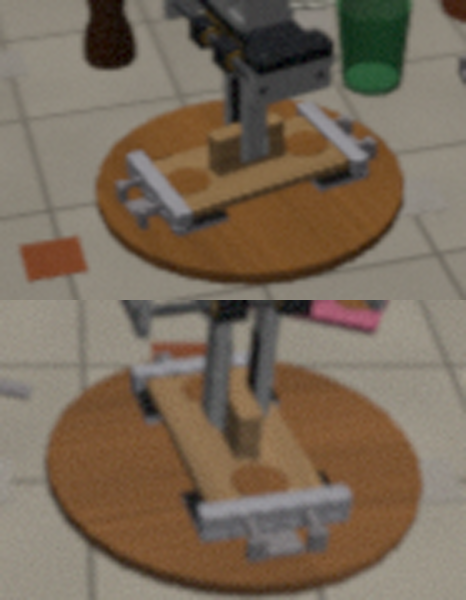

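Both ends are under the lips: jaw A's at (160,190) and jaw B's at (335,135) in the upper panel, and both again in the lower panel. Now I release.

servo_tool(
  moves=[
    [0,0,0.02,0,1],
    [0,0,0.02,0,0.8],
    [0,0,0.02,0,0.7],
    [0,0,0.02,0,0.6],
    [0,0,0.02,0,0.5],
    [0,0,0.02,0,0.5],
    [0,0,0.02,0,0.5],
    [0,0,0.02,0,0.5],
  ],
)

```text
time: 17.1
tool_pos: [0.5382, 0.1373, 0.0625]
ee_rot: [3.141, 0.0, -2.933]
wrist_force: [-0.3, 0.4, 0.1]
width: 0.0471
finger_force: 0.0
```

```bash
python3 q.py w21
```

```text
(245, [('g', 45, 48), ('w', 49, 72), ('g', 73, 90), ('w', 91, 109), ('g', 110, 135), ('w', 136, 229)])
(325, [('g', 45, 48), ('w', 49, 71), ('g', 72, 87), ('w', 88, 109), ('g', 110, 135), ('w', 136, 229)])
[0.53819587 0.13728507 0.06246572] alongtool -0.5549600614553242 F tool x 0.2210946632357802 [-0.30517198  0.37396756  0.09259106] [ 0.03572243 -0.00293011  0.03524646] [ 3.14149175e+00  4.57155534e-04 -2.93295390e+00]
```

servo_tool(
  moves=[
    [0,0,-0.2,0,0.5],
    [0,0,-0.8,0,0.5],
    [0,0,-1.8,0,0.5],
    [0,0,-3,0,0.5],
    [-1.2,0,-3.5,0,0.5],
    [-2.4,0,-4.0,0,0.5],
    [-3.6,0,-4.0,0,0.5],
    [-4.4,0,-4,0,0.5],
    [-4.4,0,-4,0,0.5],
    [-4.4,0,-4,0,0.5],
  ],
)

```text
time: 17.98
tool_pos: [0.6457, 0.16, 0.1615]
ee_rot: [3.141, -0.002, -2.933]
wrist_force: [0.1, 0.2, 0.1]
width: 0.0474
finger_force: 0.0
```

```bash
python3 - <<'E'
from h import *
from bench import robot
o=snapw(robot,'w22');print(o['tool_pos'],o['ee_rot'],o['width'])
im=cv2.imread('pics/w22_raw.png')
for e in edges(im,(240,250,255,260,265,284,300,305,310,315,320),20,400):print(e)
E
```

```text
[0.6457154  0.15996363 0.16146478] [ 3.14146535e+00 -1.80513463e-03 -2.93300030e+00] 0.047367231262836214
(240, [('w', 20, 149), ('k', 150, 174), ('g', 175, 191), ('w', 192, 218), ('g', 219, 255), ('k', 256, 288), ('g', 289, 320), ('k', 321, 329), ('g', 330, 391), ('w', 392, 399)])
(250, [('w', 20, 176), ('g', 177, 191), ('w', 192, 221), ('g', 222, 320), ('k', 321, 329), ('g', 330, 391), ('w', 392, 399)])
(255, [('w', 20, 176), ('g', 177, 191), ('w', 192, 223), ('g', 224, 320), ('k', 321, 329), ('g', 330, 391), ('w', 392, 399)])
(260, [('w', 20, 176), ('g', 177, 191), ('w', 192, 203), ('g', 204, 211), ('w', 212, 224), ('g', 225, 320), ('k', 321, 329), ('g', 330, 391), ('w', 392, 399)])
(265, [('w', 20, 176), ('g', 177, 211), ('w', 212, 225), ('g', 226, 320), ('k', 321, 329), ('g', 330, 391), ('w', 392, 399)])
(284, [('w', 20, 176), ('g', 177, 206), ('w', 207, 227), ('g', 228, 320), ('k', 321, 329), ('g', 330, 391), ('w', 392, 399)])
(300, [('w', 20, 176), ('g', 177, 191), ('w', 192, 202), ('g', 203, 210), ('w', 211, 226), ('g', 227, 319), ('k', 320, 329), ('g', 330, 391), ('w', 392, 399)])
(305, [('w', 20, 176), ('g', 177, 211), ('w', 212, 225), ('g', 226, 319), ('k', 320, 329), ('g', 330, 391), ('w', 392, 399)])
(310, [('w', 20, 176), ('g', 177, 191), ('w', 192, 203), ('g', 204, 211), ('w', 212, 224), ('g', 225, 320), ('k', 321, 329), ('g', 330, 391), ('w', 392, 399)])
(315, [('w', 20, 176), ('g', 177, 191), ('w', 192, 223), ('g', 224, 320), ('k', 321, 329), ('g', 330, 391), ('w', 392, 399)])
(320, [('w', 20, 175), ('g', 176, 191), ('w', 192, 221), ('g', 222, 320), ('k', 321, 330), ('g', 331, 391), ('w', 392, 399)])
```

servo_tool(
  moves=[
    [1,0,0.5,0,0.5],
    [2.2,0,1.2,0,0.5],
    [3.0,0,1.8,0,0.5],
    [3.25,0,2.0,0,0.5],
    [3.25,0,2.0,0,0.5],
    [3.25,0,2.0,0,0.5],
  ],
)

```text
time: 18.53
tool_pos: [0.5664, 0.1432, 0.1134]
ee_rot: [-3.142, 0.002, -2.933]
wrist_force: [0.3, -0.9, 0.0]
width: 0.0473
finger_force: 0.0
```

```bash
python3 - <<'E'
from h import *
from bench import robot
o=snapw(robot,'w23');print(o['tool_pos'],o['ee_rot'])
for n in('w4','w23'):
    im=cv2.imread(f'pics/{n}_raw.png')
    for e in edges(im,(224,252,257,284,310,315,340),25,240):print(n,e)
E
```

```text
[0.56637109 0.14321635 0.11340743] [-3.14158074e+00  2.06544190e-03 -2.93299210e+00]
w4 (224, [('g', 25, 32), ('w', 33, 77), ('g', 78, 101), ('k', 102, 121), ('w', 122, 239)])
w4 (252, [('w', 25, 41), ('g', 42, 99), ('k', 100, 121), ('w', 122, 239)])
w4 (257, [('w', 25, 41), ('g', 42, 99), ('k', 100, 121), ('w', 122, 239)])
w4 (284, [('w', 25, 49), ('g', 50, 99), ('k', 100, 121), ('w', 122, 239)])
w4 (310, [('w', 25, 40), ('g', 41, 99), ('k', 100, 121), ('w', 122, 239)])
w4 (315, [('w', 25, 40), ('g', 41, 99), ('k', 100, 121), ('w', 122, 239)])
w4 (340, [('g', 25, 30), ('w', 31, 76), ('g', 77, 99), ('k', 100, 121), ('w', 122, 239)])
w23 (224, [('g', 25, 32), ('w', 33, 72), ('g', 73, 95), ('k', 96, 137), ('w', 138, 239)])
w23 (252, [('w', 25, 41), ('g', 42, 56), ('w', 57, 71), ('g', 72, 93), ('w', 94, 239)])
w23 (257, [('w', 25, 41), ('g', 42, 93), ('w', 94, 239)])
w23 (284, [('w', 25, 49), ('g', 50, 93), ('w', 94, 239)])
w23 (310, [('w', 25, 41), ('g', 42, 93), ('w', 94, 239)])
w23 (315, [('w', 25, 41), ('g', 42, 93), ('w', 94, 239)])
w23 (340, [('g', 25, 30), ('w', 31, 71), ('g', 72, 93), ('k', 94, 136), ('w', 137, 237)])
```

The bar's pins are at the same image rows as before loading, while jaw A's lip has moved out 5–6 rows, or about 3.5 mm. That is the centred reading, and lip B directly covers the board. Handing in.

```bash
python3 -c "
from bench import robot
print(robot.close_job())"
```

```text
the job is handed in; nothing more can be done
None
```

The pine board is clipped in and released, with both ends under the lips; jaw A reads about 3.5 mm out, which is the centred value, and I handed the job in at about 18.5 s.

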